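# Interlock the channels of a pantry jar rack

### The job

Finish the little channel rack on the board: seat the loose channel that lies open side up in the free place beside the screwed-down one, turned so that its notched end fits round the small wooden key and it lies fully down on the board. Then set the other channel, open side down, across the two so that one of its flanges hangs inside each trough and all the channel ends are in line, fully down. Leave the jars and the salt shaker standing where they are.

Things in the scene. Friction and masses are not known exactly. Their poses are not given: they have to be found in the camera images.
- rack_base: Fixed wooden board, 150 (its x) x 184 (its y) x 12 mm, origin at the centre of its underside. A U-channel like the loose ones is screwed on it open side up, along x, centred at y = -47 mm, its notch round a wooden key at the +x end. A strip 6 mm high along y, inner face at x = -64 mm, bounds the near end. Seated channels span x -60..60 mm and leave 34 mm clear between them.
- key (a point): Top centre of the free place's wooden key: a block 16 mm wide (y), 14 mm long (x), standing 14 mm above the board, at x = +51 mm, y = +47 mm in the board's frame. The notch of the open-up channel goes round it with 4 mm play each way in x and y.
- free_place (a point): Where the centre (half-way up) of the open-up channel belongs when seated: board frame x = 0, y = +47 mm, 32 mm above the board's underside. Axes as the board's: the channel's notched end goes to +x.
- bridge_place (a point): Where the centre (half-way up) of the open-down channel belongs: board frame x = 0, y = 0, 36 mm above the board's underside. Axes as the board's. There its flange tips stand on the webs of both troughs and its web lies on their inner flanges, with 5 mm sideways play each way.
- channel_up_mid (a point): Centre, 20 mm above its underside, of the loose channel lying open side up: grey-painted aluminium, 120 mm long, 60 wide, 40 high, walls 4 (52 clear between the flanges), 0.12 to 0.24 kg, a notch 24 wide and 20 deep in one end of the web. x runs lengthwise towards the notched end, y across the flanges, z up. Lies left or right of the board, perhaps turned over a quarter turn from it.
- channel_down_mid (a point): Centre, 20 mm above its lower edges, of the loose channel lying open side down: the same grey section, 120 mm long (x), 60 mm wide (y), 40 mm high, walls 4 mm, 0.12 to 0.24 kg. z is up (web on top). Its length lies along the board's x in the rack; either end may point either way.
- salt_shaker: Bystander: salt shaker 44 mm across, 90 mm high, on the worktop behind the work; origin under its centre.
- nutmeg_jar: Bystander: spice jar with a dark lid, 44 mm across, 105 mm high; origin under its centre.
- olive_jar: Bystander: jar with a grey lid, 63 mm across, 110 mm high; origin under its centre.
There are look-alikes about, which are no part of the job. What is shaped like the part that bears channel_down_mid but orange or purple is not meant.

How it is judged:
On the way, in this order (a step that is already met when the one before it is completed fails the run):
1. the open-up channel lies seated on its key, and is let go (x of channel_up_mid in the frame of free_place between -0.007 and 0.007 m and y of channel_up_mid in the frame of free_place between -0.007 and 0.007 m and z of channel_up_mid in the frame of free_place between -0.004 and 0.003 m and angle between the x axis of channel_up_mid and the x axis of free_place, either way round below 0.1 rad and angle between channel_up_mid's own z axis and vertical below 0.04 rad and contact force between the fingers and channel_up below 0.1 N), for 0.2 s.
2. the open-down channel is fully down across both troughs (x of channel_down_mid in the frame of bridge_place between -0.012 and 0.012 m and y of channel_down_mid in the frame of bridge_place between -0.011 and 0.011 m and z of channel_down_mid in the frame of bridge_place between -0.004 and 0.003 m and angle between the x axis of channel_down_mid and the x axis of bridge_place, either way round below 0.1 rad and angle between channel_down_mid's own z axis and vertical below 0.05 rad), for 0.2 s.
At the end, for the whole second after the job is handed in: Open-up channel in the free place (7 mm along and across, 0.04 rad level), open-down channel across both troughs at the bridge place (12 mm along, 11 mm across, 0.05 rad level), both within 0.1 rad of the board's direction, at most 3 mm above or 4 mm below their heights, at rest (all of step 2 and x of channel_up_mid in the frame of free_place between -0.007 and 0.007 m and y of channel_up_mid in the frame of free_place between -0.007 and 0.007 m and z of channel_up_mid in the frame of free_place between -0.004 and 0.003 m and angle between the x axis of channel_up_mid and the x axis of free_place, either way round below 0.1 rad and angle between channel_up_mid's own z axis and vertical below 0.04 rad and linear speed of each of channel_up, channel_down below 0.02 m/s); the robot touches nothing.
It fails at once if the salt shaker is shifted by more than 30 mm or tipped (distance of salt_shaker from where it was at the start of the episode above 0.03 m or angle between salt_shaker's own z axis and vertical above 0.3 rad).
It fails at once if the nutmeg jar is shifted by more than 30 mm or tipped (distance of nutmeg_jar from where it was at the start of the episode above 0.03 m or angle between nutmeg_jar's own z axis and vertical above 0.3 rad).
It fails at once if the olive jar is shifted by more than 30 mm or tipped (distance of olive_jar from where it was at the start of the episode above 0.03 m or angle between olive_jar's own z axis and vertical above 0.3 rad).
It also fails if it takes over 72 s, if anything falls off the work surface, if the arm or the gripper's body presses on something with over 40 N, if the wrist force passes 120 N, or if a joint passes its speed limit or range.

### The arm

A 7-joint arm with a two-finger parallel gripper is mounted at the origin on a cart in front of the work surface, level with it; the furniture and walls round the work are solid. World frame = base frame: x ahead of the robot, y to its left, z up, the work surface at z = 0. Lengths are in m, angles in rad, forces in N, time in s.
With the tool pointing down it reaches from about 0.4 to 0.925 m from the base axis. Payload 4.1 kg.
Tool frame: the origin (TCP) lies on the centre line of the jaws, within the pads' length; the fingertips stand 19 mm ahead of it and the grasp point (between the pads) is the TCP (manip.tip_reach is the distance from the TCP to the fingertips, in m); z points along the fingers, y is the direction in which the jaws open and shut (so a half turn about z gives the same grasp; the last joint's range is limited). The gripper opens to 85 mm and grips with 20 to 120 N. Pads are 22 mm wide; open, the fingers measure 114 mm over their backs; the gripper's body (76 mm by 85 mm) begins 54 mm behind the grasp point. The pads swing forward as they close: fully open they stand 13 mm farther back than shut.
Start: joints at [-1.422, 0.398, 0.045, 1.537, -0.019, 1.207, -0.051], TCP at [0.159, 0.63, 0.22] pointing down, gripper open.
Joint ranges: [-2.82, 2.82], [-0.49, 2.23], [-1.37, 1.46], [0, 2.46], [-1.36, 4.5], [0.23, 2], [-2.94, 2.94]. Speed limits (rad/s): [2.57, 2.57, 3.14, 3.14, 3.14, 3.14, 3.14].

### API

Orientations are given as a rotation vector (axis times angle).
In Python, from station import manip gives the robot as it stands. Calls block until the motion is done:
- manip.move_ptp(position, orientation): joint-space move of the TCP to a pose.
- manip.move_straight(position, rotation=None, feed=0.15, threshold=None): straight line of the TCP; rotation=None keeps the orientation; feed is the mean speed in m/s. With threshold (N) it stops when the force on the tool has changed by that much, and returns True; else False.
- manip.goto_joints(angles): joint-space move.
- manip.move_gripper(opening, f_grip=None): opening from 0.0 (shut) to 1.0 (fully open); f_grip is the grip in N (None keeps the last); returns when the fingers have stopped.
- manip.pause(seconds).
- manip.inverse_kinematics(position, orientation): joint angles nearest the present ones, or None.
- manip.sense(): the state.
- manip.camera(name): name is "scene" or "top" or "wrist"; returns the picture (400x640x3 uint8, blue, green, red); there is no depth.
- manip.calibration(name): a dict with "vfov" (degrees; the focal length in pixels is half the picture's height over the tangent of half this angle, whatever the lens; pixels are square), "cx", "cy" (the principal point, pixels), "world_to_cam" (4x4, takes a point from world to camera coordinates). Camera axes: x right, y down, z forward; pixel columns grow to the right and rows downward; lengths in m; the calibration is good to about 2 mm. A picture is of the moment at which its call begins: read the wrist's pose just before it. calibration takes no time and is no camera call; for the wrist camera it gives the pose at the moment of the call.
A pose or a line that the arm cannot do raises manip.IKError and nothing moves.
- manip.sign_off(): hands the job in, once; it reports no verdict.
The state is a dict: "t": time; "q": joint angles; "qd": joint speeds; "effort": joint torques, N m; "ee_pos": TCP position; "tcp_rot": TCP orientation; "wrist_force": force on the tool from outside, world axes, zero at the start; "torque": the same for the moment, N m; "grip_width": opening from 0.0 (shut) to 1.0 (fully open).
Only numpy, scipy, OpenCV 4.12 (cv2) and the standard library are available. Lean on these libraries where they do the work, as an engineer would, in place of code of your own. Each camera call takes 0.05 s, during which the arm holds its last target.

## Working session

There is one attempt and no reset: what is moved stays moved. The work goes in short steps, each a Python script; the robot and the scene stay as the last script left them, time stands still between calls to the robot, and variables do not carry over. Pictures are saved under pics/ and viewed, and the job is handed in when it is done.

```bash
ls; mkdir -p pics
python3 - <<'E'
from station import manip
import cv2,numpy as np
s=manip.sense(); print(s['t'],s['ee_pos'],s['tcp_rot'],s['wrist_force'],s['grip_width'],manip.tip_reach)
for n in ['scene','top','wrist']:
    c=manip.calibration(n); print(n,c['vfov'],c['cx'],c['cy'],np.round(c['world_to_cam'],4).tolist(),[k for k in c])
    cv2.imwrite(f'pics/{n}0.png',manip.camera(n))
E
```

```text
pics
0.0 [0.15927122 0.62951546 0.21928121] [-3.88104408e-01 -3.11745094e+00  3.03034862e-03] [0.2720499  0.44040702 0.81571846] 1.0026817607815217 0.019
scene 55.37947878577915 320.553334675055 198.29388173667067 [[0.8696, -0.4936, -0.0133, -0.4168], [-0.4168, -0.7192, -0.556, 0.3956], [0.2649, 0.489, -0.8311, 1.0888], [0.0, 0.0, 0.0, 1.0]] ['vfov', 'cx', 'cy', 'world_to_cam']
top 51.68618848010115 331.4644877846413 197.6088883826442 [[-0.0216, -0.9997, 0.006, 0.1593], [-0.9766, 0.0198, -0.2142, 0.5649], [0.214, -0.0105, -0.9768, 1.4709], [0.0, 0.0, 0.0, 1.0]] ['vfov', 'cx', 'cy', 'world_to_cam']
wrist 66.13309038771654 321.2156475759005 201.43570148060397 [[0.2452, 0.9695, -0.0016, -0.6477], [0.9176, -0.2315, 0.3233, -0.0421], [0.313, -0.0807, -0.9463, 0.3801], [0.0, 0.0, 0.0, 1.0]] ['vfov', 'cx', 'cy', 'world_to_cam']
```

View pics/top0.png

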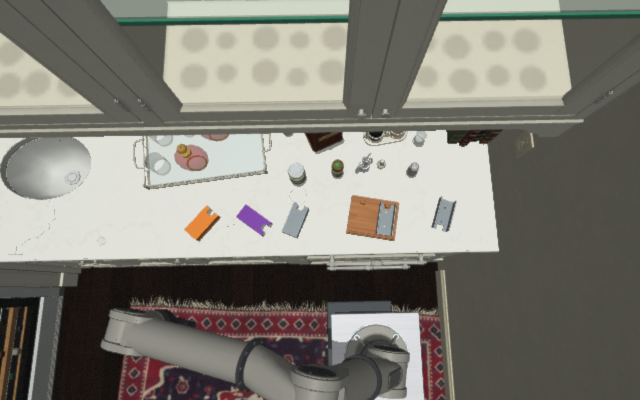

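View pics/scene0.png

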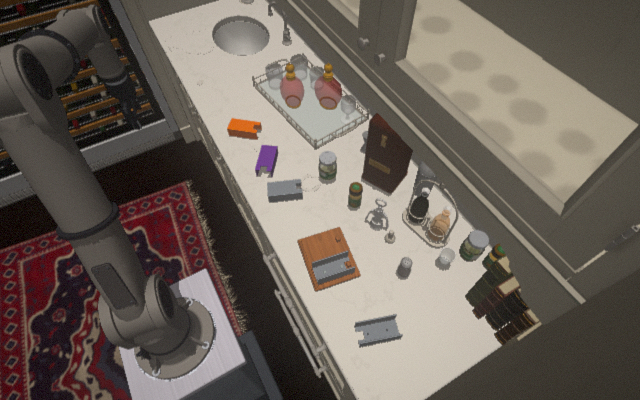

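View pics/wrist0.png

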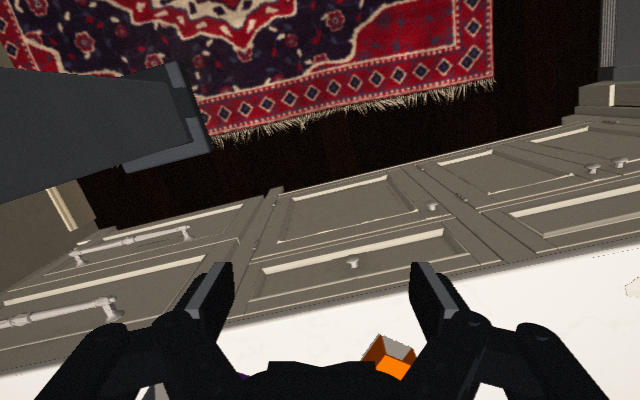

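```bash
cat > h.py <<'E'
import numpy as np,cv2
from station import manip
from scipy.spatial.transform import Rotation as R
def proj(c,P):
    T=np.array(c['world_to_cam']);p=np.atleast_2d(P)@T[:3,:3].T+T[:3,3]
    f=200/np.tan(np.radians(c['vfov'])/2)
    return np.c_[c['cx']+f*p[:,0]/p[:,2],c['cy']+f*p[:,1]/p[:,2]]
def back(c,uv,z):
    T=np.array(c['world_to_cam']);f=200/np.tan(np.radians(c['vfov'])/2)
    uv=np.atleast_2d(uv).astype(float)
    d=np.c_[(uv[:,0]-c['cx'])/f,(uv[:,1]-c['cy'])/f,np.ones(len(uv))]@T[:3,:3]
    o=-T[:3,:3].T@T[:3,3]
    return o+d*((z-o[2])/d[:,2])[:,None]
def down(yaw):
    # tool z down, tool y (jaw axis) at angle yaw from world x
    y=np.array([np.cos(yaw),np.sin(yaw),0]);z=np.array([0,0,-1.]);x=np.cross(y,z)
    return R.from_matrix(np.c_[x,y,z]).as_rotvec()
E
python3 - <<'E'
from h import *
c=manip.calibration('top')
for n,uv,z in [('board',(373,217),.012),('up',(444,214),.0),('down',(295,220),.04),('nutmeg?',(337,167),.1),('olive?',(296,172),.1),('salt?',(413,169),.09)]: print(n,back(c,uv,z))
im=cv2.imread('pics/top0.png');cv2.imwrite('pics/c1.png',cv2.resize(im[120:260,180:470],None,fx=2.7,fy=2.7,interpolation=cv2.INTER_CUBIC))
im=cv2.imread('pics/scene0.png');cv2.imwrite('pics/c2.png',cv2.resize(im[110:360,220:480],None,fx=2.4,fy=2.4,interpolation=cv2.INTER_CUBIC))
E
```

```text
board [[ 0.50035701 -0.00900471  0.012     ]]
up [[ 0.50841742 -0.28310295  0.        ]]
down [[0.49032549 0.28446455 0.04      ]]
nutmeg? [[0.67418555 0.12503914 0.1       ]]
olive? [[0.65812038 0.27554307 0.1       ]]
salt? [[ 0.66390305 -0.15601558  0.09      ]]
```

View pics/c1.png

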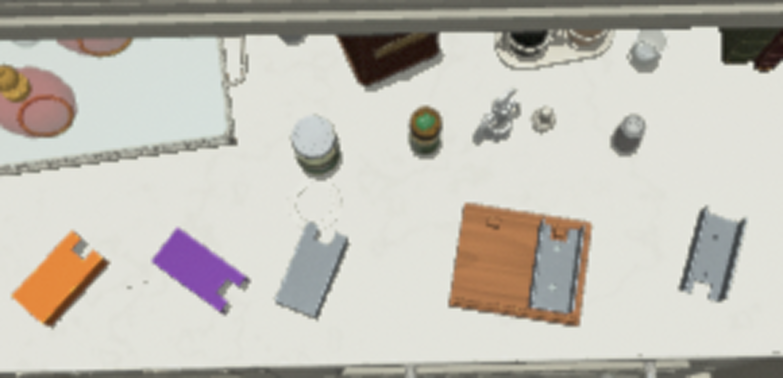

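View pics/c2.png

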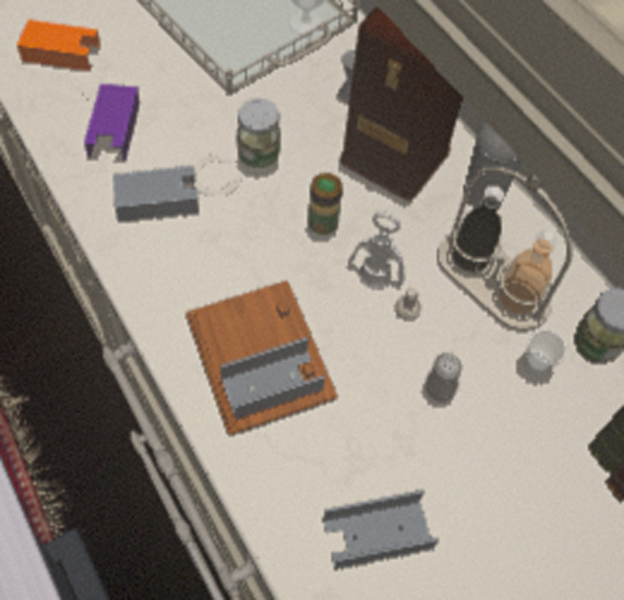

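Run:
```python
from h import *
c=manip.calibration('wrist');T=c['world_to_cam'];o=-T[:3,:3].T@T[:3,3]
s=manip.sense();Rt=R.from_rotvec(s['tcp_rot']).as_matrix()
print('cam in tool',Rt.T@(o-s['ee_pos']),'axes in tool',np.round(Rt.T@T[:3,:3].T,3).tolist())
for n,p in [('up',[.508,-.283,.25]),('place',[.5,.04,.25]),('down',[.49,.284,.25]),('bridge',[.5,-.01,.25])]:
  for y in [75,-105,82,-98,65,-115]:
    q=manip.inverse_kinematics(p,down(np.radians(y)));print(n,y,None if q is None else np.round(q,2))
```

```text
cam in tool [ 0.08307554 -0.00134542 -0.15282428] axes in tool [[0.0, -0.946, -0.323], [1.0, 0.0, 0.0], [-0.0, -0.323, 0.946]]
up 75 [ 0.4   0.25  0.05  1.67 -0.01  1.22  1.75]
up -105 [-0.35  0.43  1.06  1.68 -0.39  1.26 -1.04]
up 82 [ 0.4   0.25  0.05  1.67 -0.01  1.22  1.88]
up -98 [-0.35  0.43  1.06  1.68 -0.39  1.26 -0.92]
up 65 [ 0.23  0.26  0.25  1.67 -0.07  1.22  1.63]
up -115 [-0.35  0.43  1.06  1.68 -0.39  1.26 -1.21]
place 75 [-0.82  0.13  0.73  1.86 -0.09  1.19  1.24]
place -105 [-1.23  0.28  1.28  1.86 -0.29  1.21 -1.69]
place 82 [-0.82  0.13  0.72  1.86 -0.09  1.19  1.37]
place -98 [-0.93  0.15  0.85  1.86 -0.12  1.19 -1.75]
place 65 [-0.82  0.13  0.73  1.86 -0.09  1.19  1.07]
place -115 [-1.23  0.28  1.28  1.86 -0.29  1.21 -1.87]
down 75 [-0.85  0.23  0.31  1.71 -0.07  1.21  0.78]
down -105 [-1.51  0.5   1.27  1.72 -0.5   1.3  -1.96]
down 82 [-0.84  0.23  0.28  1.71 -0.07  1.21  0.9 ]
down -98 [-1.18  0.28  0.72  1.72 -0.2   1.22 -2.12]
down 65 [-0.88  0.24  0.33  1.71 -0.08  1.21  0.61]
down -115 [-1.51  0.5   1.27  1.72 -0.5   1.3  -2.14]
bridge 75 [-0.84  0.14  0.86  1.86 -0.12  1.19  1.37]
bridge -105 [-1.14  0.27  1.28  1.87 -0.28  1.21 -1.6 ]
bridge 82 [-0.83  0.14  0.85  1.86 -0.12  1.19  1.49]
bridge -98 [-0.9   0.16  0.94  1.86 -0.14  1.19 -1.63]
bridge 65 [-0.84  0.14  0.87  1.86 -0.12  1.19  1.2 ]
bridge -115 [-1.14  0.27  1.28  1.87 -0.28  1.21 -1.77]
```

Run:
```python
from h import *
manip.move_ptp([.47,-.12,.27],down(np.radians(80)))
c=manip.calibration('wrist');np.savez('w1.npz',**c)
cv2.imwrite('pics/w1.png',manip.camera('wrist'));s=manip.sense();print(s['t'],s['ee_pos'],s['q'])
```

```text
3.0583 [ 0.47034895 -0.11920462  0.26996146] [-0.96641088  0.1481771   1.25166575  1.86749049 -0.14901521  1.23082805
  1.72981013]
```

View pics/w1.png

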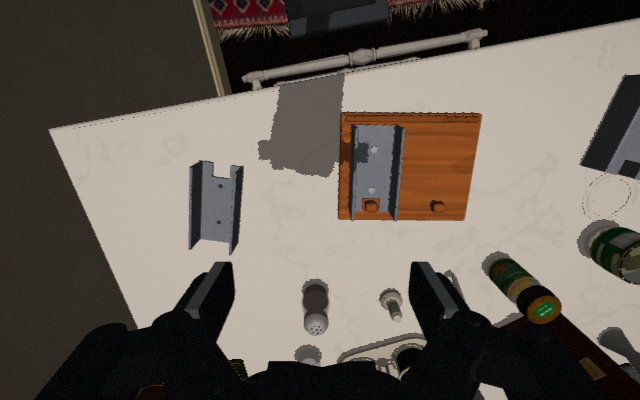

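Run:
```python
from h import *
im=cv2.imread('pics/w1.png')
cv2.imwrite('pics/w1b.png',cv2.resize(im[100:230,330:490],None,fx=4.5,fy=4.5,interpolation=cv2.INTER_CUBIC))
cv2.imwrite('pics/w1u.png',cv2.resize(im[150:265,170:260],None,fx=5,fy=5,interpolation=cv2.INTER_CUBIC))
```

```text
(no output)
```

View pics/w1b.png

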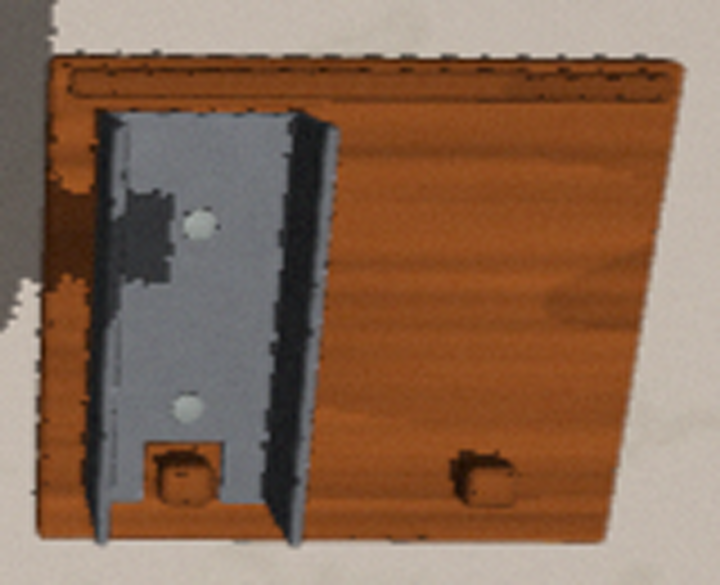

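View pics/w1u.png

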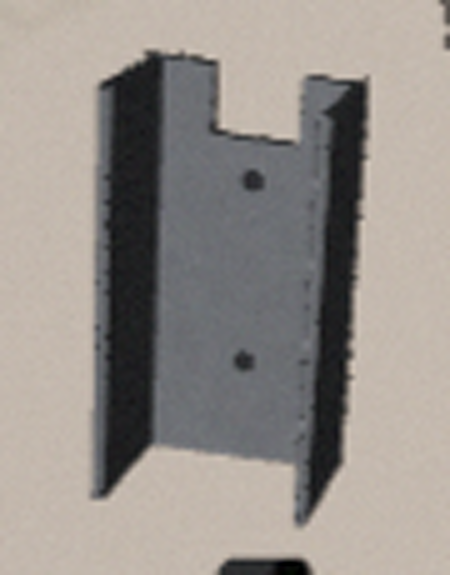

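```bash
cat >> h.py <<'E'
from scipy.optimize import least_squares
def fit(obs,x0):
    """obs: list of (calib, uv Nx2, local Nx3). returns x,y,yaw (world) """
    def r(p):
        c,s=np.cos(p[2]),np.sin(p[2]);M=np.array([[c,-s,0],[s,c,0],[0,0,1]])
        return np.concatenate([(proj(k,np.array(L)@M.T+[p[0],p[1],0])-uv).ravel() for k,uv,L in obs])
    o=least_squares(r,x0,loss='soft_l1',x_scale=[.01,.01,.05]);return o.x,np.round(r(o.x).reshape(-1,2),1)
E
python3 - <<'E'
from h import *
c=dict(np.load('w1.npz'))
def cr(p,f,ox,oy): return (np.array(p,float)+.5)/f-.5+[ox,oy]
b=[(50,57,-75,-92,12),(684,65,-75,92,12),(606,541,75,92,12),(37,537,75,-92,12),(102,543,60,-75,52),(295,543,60,-19,52),(327,125,-60,-19,52),(106,112,-60,-75,52),(492,483,51,47,26)]
b=np.array(b,float)
print(fit([(c,cr(b[:,:2],4.5,330,100),b[:,2:]/1000)],[.5,-.01,-.14]))
u=np.array([(97,497,-60,28,40),(300,525,-60,-28,40),(104,85,60,28,40),(328,112,60,-28,40),(155,443,-60,26,4),(216,132,40,12,4),(300,143,40,-12,4),(218,62,60,12,4),(305,78,60,-12,4),(368,80,60,-30,0),(345,462,-60,-30,0)],float)
print(fit([(c,cr(u[:,:2],5,170,150),u[:,2:]/1000)],[.5,-.28,2.9]))
E
```

```text
(array([ 0.49982135, -0.00898619, -0.17468266]), array([[-1.6, -0.9],
       [ 0.7, -2.4],
       [ 0.3,  0. ],
       [-0.8,  0.7],
       [-0.5,  0.4],
       [-0.5,  0.4],
       [ 0.5, -1.1],
       [ 2. ,  1.7],
       [ 0. ,  0.6]]))
(array([ 0.50722068, -0.27582184,  2.81643688]), array([[ 0.3,  0.5],
       [ 0.1,  0.4],
       [ 0.3, -0.9],
       [-0.2,  0.2],
       [-0.2,  0.2],
       [-0.4, -0.2],
       [-0.1,  0.1],
       [-0.3, -0.2],
       [-0.2, -0.8],
       [ 0.9,  0.2],
       [-0.2,  0.4]]))
```

Run:
```python
from h import *
yaw=2.8164-np.pi/2; p=[.5072,-.2758]
manip.move_ptp(p+[.13],down(yaw))
c=manip.calibration('wrist');np.savez('w2.npz',**c)
cv2.imwrite('pics/w2.png',manip.camera('wrist'))
manip.move_straight(p+[.026],threshold=10,feed=.1)
print(manip.sense()['ee_pos'])
manip.move_gripper(0.0,40)
s=manip.sense();print(s['t'],s['ee_pos'],s['grip_width'],s['wrist_force'],s['q'])
cv2.imwrite('pics/w3.png',manip.camera('wrist'))
```

```text
[ 0.50768266 -0.27622194  0.02665227]
5.925 [ 0.50718435 -0.27529259  0.02569935] -0.001017265027902731 [ 0.92709839 -0.99603192 -1.29132726] [-0.27496344  0.73956524  0.97892782  1.90564135 -0.77225954  0.93062327
  2.33094469]
```

View pics/w3.png

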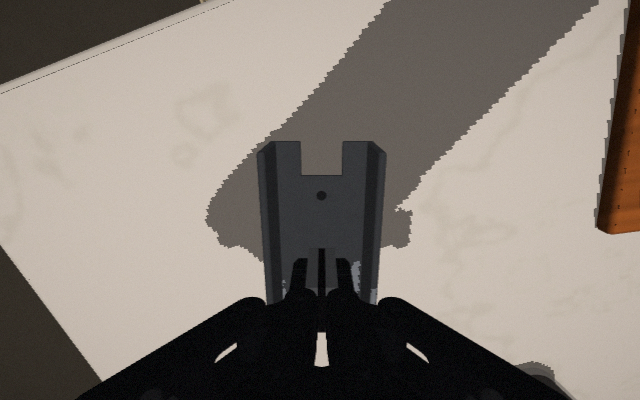

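View pics/w2.png

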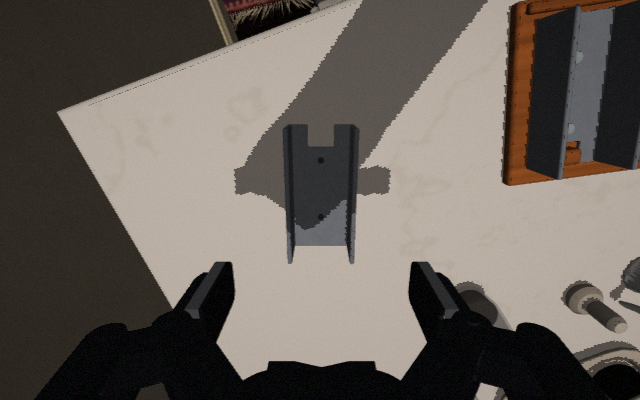

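Run:
```python
from h import *
c=manip.calibration('wrist');s=manip.sense();tp=s['ee_pos'];Rt=R.from_rotvec(s['tcp_rot']).as_matrix()
print('tcp',proj(c,tp),'tip',proj(c,tp+Rt[:,2]*.019), Rt)
p=np.array([.5072,-.2758]);yaw=2.8164;M=R.from_euler('z',yaw).as_matrix()
L=np.array([(x,y,z) for x in(-60,60) for y in(-28,28) for z in (0,40)])/1000
print(np.c_[L*1000,proj(c,L@M.T+[*p,0])].round())
cv2.imwrite('pics/s3.png',cv2.resize(manip.camera('scene')[250:400,300:460],None,fx=4,fy=4,interpolation=cv2.INTER_CUBIC))
im=cv2.imread('pics/w3.png');cv2.imwrite('pics/w3c.png',cv2.resize(im[120:340,220:420],None,fx=2.7,fy=2.7,interpolation=cv2.INTER_CUBIC).clip(0,85)*3)
```

```text
tcp [[323.61435083 253.60174486]] tip [[323.38094706 238.69295711]] [[-9.47707918e-01  3.19138787e-01 -3.69970699e-04]
 [ 3.19138600e-01  9.47707927e-01  4.88344913e-04]
 [ 5.06473968e-04  3.44736410e-04 -9.99999812e-01]]
[[-60. -28.   0. 362. 312.]
 [-60. -28.  40. 371. 358.]
 [-60.  28.   0. 283. 312.]
 [-60.  28.  40. 274. 358.]
 [ 60. -28.   0. 372. 139.]
 [ 60. -28.  40. 385. 151.]
 [ 60.  28.   0. 274. 139.]
 [ 60.  28.  40. 261. 151.]]
```

View pics/s3.png

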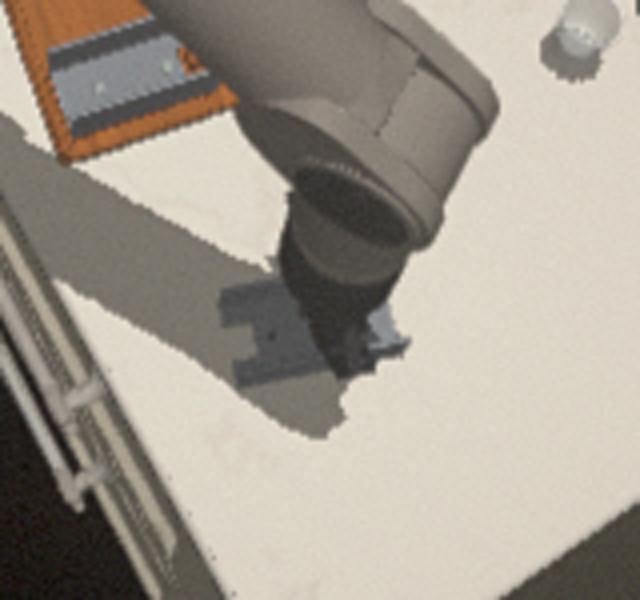

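View pics/w3c.png

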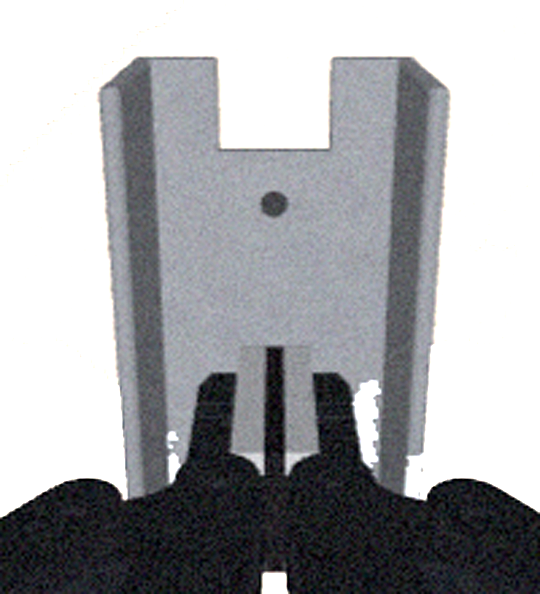

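Run:
```python
from h import *
for o in (.3,.5,.62,.7):
    manip.move_gripper(o,20);s=manip.sense();print(o,s['t'],s['grip_width'],s['wrist_force'],s['ee_pos'])
cv2.imwrite('pics/w4.png',manip.camera('wrist'))
```

```text
0.3 6.3917 0.29782571771378713 [ 0.75696065 -0.61032833 -0.81097617] [ 0.50720008 -0.27579844  0.02601593]
0.5 6.6583 0.47154852339684156 [-0.56112578 -0.37604139 -0.74095511] [ 0.5070584  -0.27563594  0.02580404]
0.62 6.875 0.47305109103039894 [ 0.41405876 -0.38699596 -3.05657236] [ 0.50704668 -0.27566615  0.02583382]
0.7 7.0917 0.4732952893298795 [-0.36870996  0.84327082 -1.15007854] [ 0.50711863 -0.27572888  0.02591287]
```

View pics/w4.png

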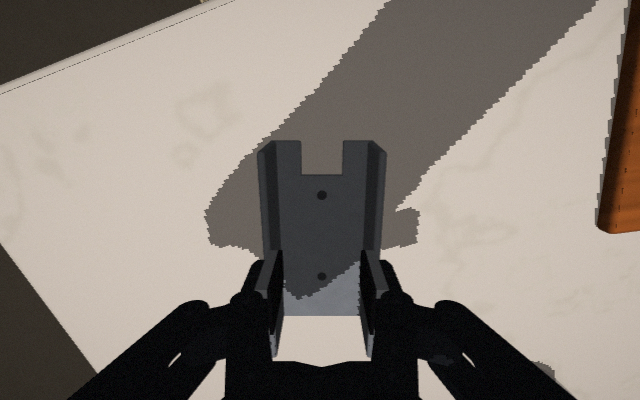

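Run:
```python
from h import *
manip.move_gripper(.8,60);s=manip.sense();print(s['grip_width'],s['wrist_force'])
manip.move_straight([.5072,-.2758,.046],feed=.05)
s=manip.sense();print(s['t'],s['grip_width'],s['wrist_force'])
c=manip.calibration('wrist');np.savez('w5.npz',**c)
cv2.imwrite('pics/w5.png',manip.camera('wrist'))
cv2.imwrite('pics/s5.png',cv2.resize(manip.camera('scene')[250:400,300:460],None,fx=4,fy=4,interpolation=cv2.INTER_CUBIC))
```

```text
0.49959191273554127 [-0.25075622 -0.20321269 -1.72615283]
7.9083 0.5002942471329562 [ 0.08681108  0.16624414 -1.79827351]
```

View pics/w5.png

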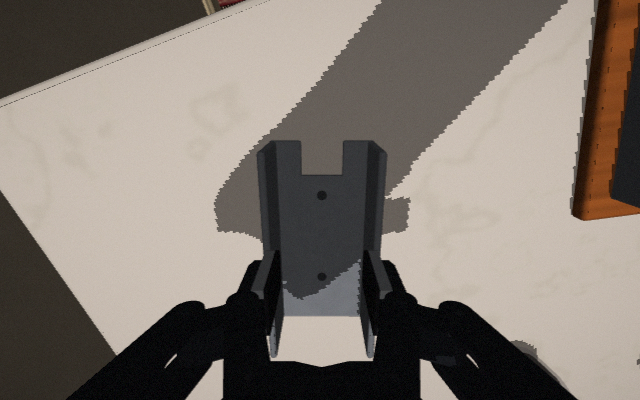

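View pics/s5.png

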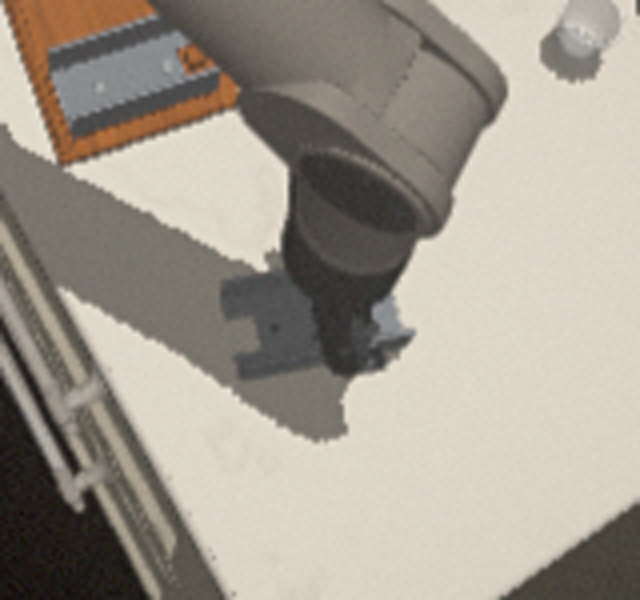

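Run:
```python
from h import *
c=dict(np.load('w5.npz'));s=manip.sense();print(s['ee_pos'],s['tcp_rot'],down(2.8164-np.pi/2))
im=cv2.imread('pics/w5.png');cv2.imwrite('pics/w5c.png',(cv2.resize(im[130:330,240:400],None,fx=3.5,fy=3.5,interpolation=cv2.INTER_CUBIC).clip(0,100)*2.5).astype(np.uint8))
```

```text
[ 0.5070937  -0.27556962  0.04584423] [-5.08347923e-01 -3.09989734e+00 -4.44336751e-04] [0.50856363 3.10015603 0.        ]
```

View pics/w5c.png

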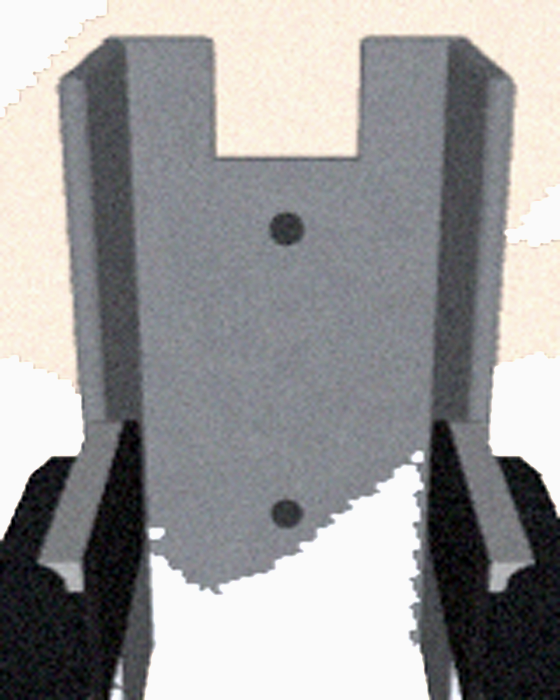

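Run:
```python
from h import *
c=dict(np.load('w5.npz'))
u=np.array([(213,38,60,12,4),(362,38,60,-12,4),(216,157,40,12,4),(359,157,40,-12,4),(62,84,60,30,40),(513,84,60,-30,40),(128,40,60,26,4),(446,40,60,-26,4)],float)
uv=(u[:,:2]+.5)/3.5-.5+[240,130];L=u[:,2:]/1000
def r(p):
    M=R.from_euler('z',p[3]).as_matrix();return (proj(c,L@M.T+p[:3])-uv).ravel()
o=least_squares(r,[.507,-.276,.02,2.816],x_scale=[.01,.01,.01,.05]);print(o.x,r(o.x).reshape(-1,2).round(1))
s=manip.sense();Rt=R.from_rotvec(s['tcp_rot']).as_matrix()
print('in tool',Rt.T@(o.x[:3]-s['ee_pos']))
```

```text
[ 0.50842052 -0.27715746  0.01683242  2.81682456] [[ 0.3  0.9]
 [-0.5  0.9]
 [ 0.2  0.8]
 [-0.4  0.7]
 [-0.2 -1.5]
 [ 0.3 -1.5]
 [ 0.3  0.3]
 [-0.1  0.3]]
in tool [-0.0017741  -0.00108764  0.02901097]
```

Run:
```python
from h import *
manip.move_straight([.5072,-.2758,.16],feed=.2)
b=np.array([.4998,-.0090]);yb=-.1747;M=R.from_euler('z',yb).as_matrix()[:2,:2]
f=b+M@[0,.047];print(f, manip.inverse_kinematics([*f,.16],down(yb-np.pi/2)))
manip.move_ptp([*f,.16],down(yb-np.pi/2))
c=manip.calibration('wrist');np.savez('w6.npz',**c)
cv2.imwrite('pics/w6.png',manip.camera('wrist'))
s=manip.sense();print(s['t'],s['ee_pos'],s['q'],s['grip_width'])
```

```text
[0.5079692 0.0372846] [-1.1281741   0.49978088  1.27432454  1.95950015 -0.54316056  1.09032554
 -1.3656842 ]
11.7667 [0.50800801 0.0370201  0.16002918] [-1.12782168  0.49979043  1.2744564   1.95948823 -0.54309304  1.09027419
 -1.36557244] 0.5076274749420766
```

View pics/w6.png

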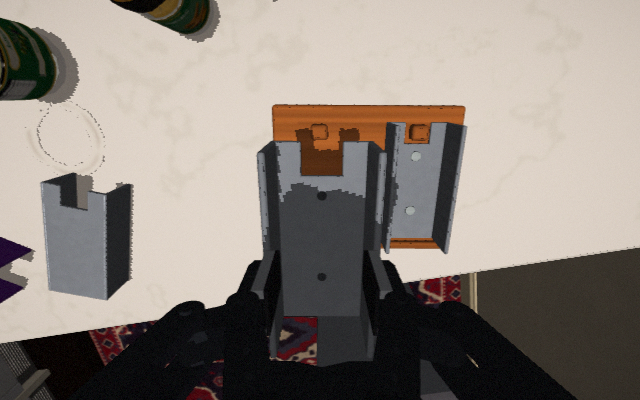

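Run:
```python
from h import *
im=cv2.imread('pics/w6.png')
cv2.imwrite('pics/w6b.png',cv2.resize(im[95:260,260:480],None,fx=3.6,fy=3.6,interpolation=cv2.INTER_CUBIC))
cv2.imwrite('pics/w6d.png',cv2.resize(im[160:310,20:150],None,fx=4,fy=4,interpolation=cv2.INTER_CUBIC))
```

```text
(no output)
```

View pics/w6b.png

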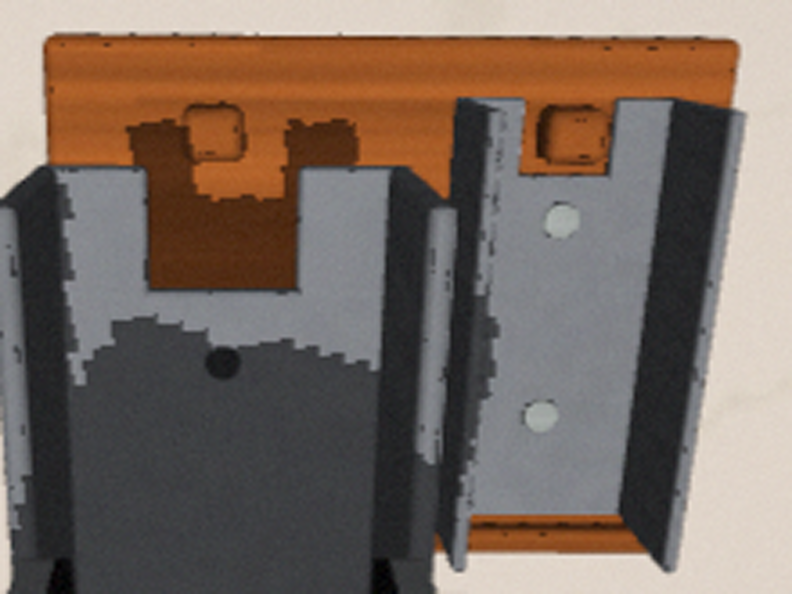

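View pics/w6d.png

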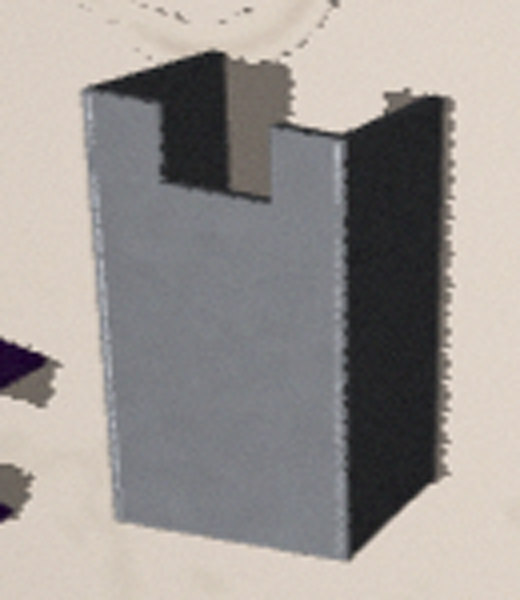

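Run:
```python
from h import *
c=dict(np.load('w6.npz'));c1=dict(np.load('w1.npz'))
def cr(p,f,ox,oy): return (np.array(p,float)+.5)/f-.5+[ox,oy]
b=np.array([(47,38,75,92,12),(740,43,75,-92,12),(523,100,60,-35,16),(617,100,60,-59,16),(521,174,40,-35,16),(608,175,40,-59,16),(620,514,-60,-73,16),(460,571,-60,-19,52),(671,571,-60,-75,52),(742,113,60,-77,52),(216,134,51,47,26)],float)
o6=(c,cr(b[:,:2],3.6,260,95),b[:,2:]/1000);print(*fit([o6],[.5,-.01,-.17]))
b=np.array([(606,541,75,92,12),(37,537,75,-92,12),(102,543,60,-75,52),(295,543,60,-19,52),(327,125,-60,-19,52),(492,483,51,47,26)],float)
o1=(c1,cr(b[:,:2],4.5,330,100),b[:,2:]/1000)
print(*fit([o1],[.5,-.01,-.17]));print(*fit([o6,o1],[.5,-.01,-.17]))
d=np.array([(85,90,60,30,40),(345,137,60,-30,40),(350,558,-60,-30,40),(120,521,-60,30,40),(162,100,60,12,40),(160,182,40,12,40),(271,200,40,-12,40),(272,124,60,-12,40),(443,97,60,-30,0),(437,482,-60,-30,0)],float)
print(*fit([(c,cr(d[:,:2],4,20,160),d[:,2:]/1000)],[.49,.284,-.3]))
```

```text
[ 0.50107748 -0.00786451 -0.17645756] [[-2.7 -0.3]
 [ 1.7 -1.4]
 [ 0.7 -0.5]
 [ 0.1 -0.5]
 [-0.6  0.4]
 [ 0.2  0.2]
 [-0.7  0.8]
 [-0.1  1.3]
 [ 0.1  1.4]
 [ 1.9 -0.7]
 [-1.5  0.9]]
[ 0.49955533 -0.00882597 -0.17267024] [[ 0.5 -0.3]
 [-0.7  0.6]
 [-0.4  0.3]
 [-0.3  0.3]
 [ 0.5 -1.3]
 [ 0.2  0.3]]
[ 0.50076561 -0.00809497 -0.1764447 ] [[-2.3 -0. ]
 [ 1.9 -1.1]
 [ 0.9 -0.2]
 [ 0.4 -0.2]
 [-0.4  0.7]
 [ 0.5  0.5]
 [-0.4  1. ]
 [ 0.2  1.5]
 [ 0.4  1.6]
 [ 2.2 -0.4]
 [-1.2  1.2]
 [ 0.8  0.6]
 [-0.2  1.1]
 [ 0.2  0.8]
 [ 0.2  1. ]
 [ 1.4 -0.4]
 [ 0.6  1.1]]
[ 0.49577091  0.28338312 -0.38939077] [[-1.4 -1.1]
 [ 0.7  0.5]
 [ 0.2  1.5]
 [-1.5  0.4]
 [-0.3  0.4]
 [ 1.4 -0. ]
 [-0.2  0.5]
 [-1.  -0.2]
 [ 1.3 -0.9]
 [ 0.8 -0.8]]
```

Run:
```python
from h import *
b=np.array([.5004,-.0084]);yb=-.175;M=R.from_euler('z',yb).as_matrix()[:2,:2]
f=b+M@[0.,.047]
manip.move_straight([*f,.072],rotation=down(yb-np.pi/2),feed=.12,threshold=15)
c=manip.calibration('wrist');np.savez('w7.npz',**c)
im=manip.camera('wrist');cv2.imwrite('pics/w7.png',im);cv2.imwrite('pics/w7b.png',cv2.resize(im[90:260,240:480],None,fx=3.3,fy=3.3,interpolation=cv2.INTER_CUBIC))
s=manip.sense();print(s['t'],f,s['ee_pos'],s['wrist_force'])
```

```text
12.7 [0.50858308 0.03788215] [0.50937029 0.0377439  0.07275745] [ 0.05463634  0.03505715 -1.87273501]
```

View pics/w7b.png

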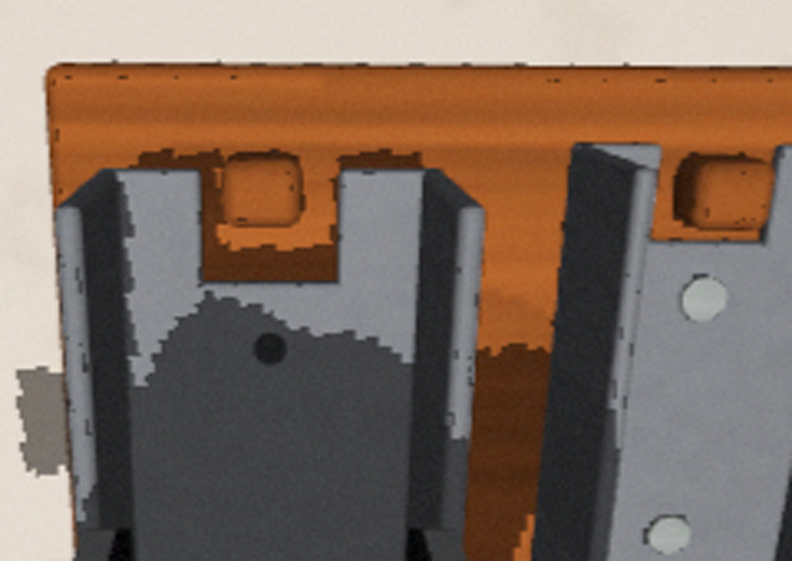

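Run:
```python
from h import *
c=dict(np.load('w7.npz'))
g=lambda x,y:((x+.5)/3.3-.5+240,(y+.5)/3.3-.5+90)
k=back(c,g(264,187.5),.026)[0]
s=manip.sense();z=s['ee_pos'][2]-.022
nb=back(c,g(270,283),z)[0];nm=back(c,g(270,170),z)[0]
yb=-.175;M=R.from_euler('z',yb).as_matrix()
print('key-tool',M.T@(k-s['ee_pos']),'notch bottom-tool',M.T@(nb-s['ee_pos']),M.T@(nm-s['ee_pos']))
# key corners
for p in [(228,152),(302,152),(300,224),(228,222)]: print(M.T@(back(c,g(*p),.026)[0]-s['ee_pos']))
b=[(571,145,60,-17,52),(48,66,75,92,12),(650,241,40,-35,16),(765,242,40,-59,16)]
for p in b: print(M.T@(back(c,g(*p[:2]),p[4]/1e3)[0]-s['ee_pos'])*1e3,p)
print(M.T@([s['ee_pos'][0]-.5004,s['ee_pos'][1]+.0084,0]))
```

```text
key-tool [ 0.05263778 -0.00041564 -0.04675745] notch bottom-tool [ 0.03953054 -0.00157652 -0.022     ] [ 0.059314   -0.00157539 -0.022     ]
[ 0.05948356  0.00654532 -0.04675745]
[ 0.05948088 -0.00778906 -0.04675745]
[ 0.04543828 -0.00753538 -0.04675745]
[ 0.04583952  0.00672536 -0.04675745]
[ 63.62913964 -52.16859645 -20.75745265] (571, 145, 60, -17, 52)
[ 74.96895067  43.22725624 -60.75745265] (48, 66, 75, 92, 12)
[ 39.98766059 -81.08861674 -56.75745265] (650, 241, 40, -35, 16)
[  39.77168774 -105.17610782  -56.75745265] (765, 242, 40, -59, 16)
[0.00079926 0.04700092 0.        ]
```

Run:
```python
from h import *
s=manip.sense();yb=-.175;M=R.from_euler('z',yb).as_matrix()[:2,:2]
f=s['ee_pos'][:2]+M@[.0008,.0012];print(f)
print(manip.move_straight([*f,.0385],rotation=down(yb-np.pi/2),feed=.04,threshold=12))
s=manip.sense();print(s['t'],s['ee_pos'],s['wrist_force'])
im=manip.camera('wrist');cv2.imwrite('pics/w8.png',im)
```

```text
[0.510367   0.03878628]
False
13.6917 [0.51056016 0.03869797 0.03866107] [-0.27834556  0.29681969 -1.59319945]
```

View pics/w8.png

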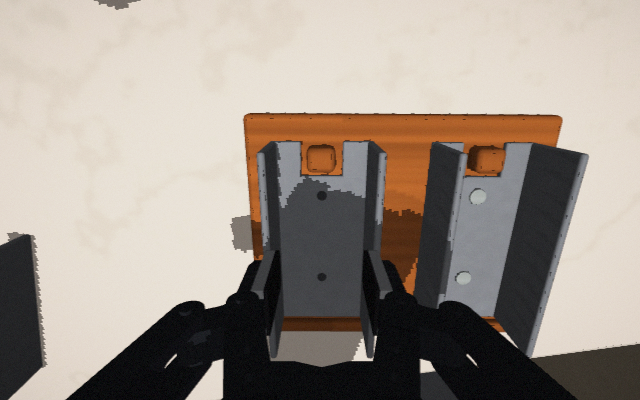

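Run:
```python
from h import *
s=manip.sense();p=s['ee_pos']
print(manip.move_straight([p[0],p[1],.036],feed=.02,threshold=5))
s=manip.sense();print(s['t'],s['ee_pos'],s['wrist_force'])
manip.move_gripper(.40,40);print(manip.sense()['grip_width'])
manip.pause(.2)
p=manip.sense()['ee_pos'];manip.move_straight([p[0],p[1],.13],feed=.15)
c=manip.calibration('wrist');np.savez('w9.npz',**c)
im=manip.camera('wrist');cv2.imwrite('pics/w9.png',im)
s=manip.sense();print(s['t'],s['ee_pos'],s['wrist_force'])
```

```text
True
13.95 [0.51111911 0.03867788 0.03715504] [-1.54838217  0.17521297  5.42407278]
0.39625897891239925
15.4 [0.5089278  0.03902625 0.12901721] [0.09011449 0.57552209 0.48593187]
```

View pics/w9.png

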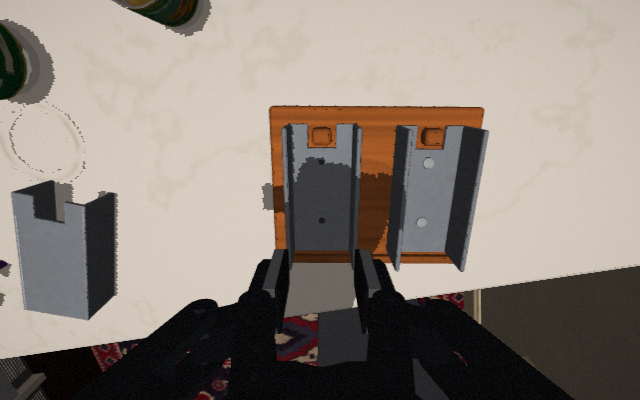

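Run:
```python
from h import *
manip.move_gripper(1.0,40)
manip.move_ptp([.4958,.2834,.16],down(-.389-np.pi/2))
c=manip.calibration('wrist');np.savez('w10.npz',**c)
im=manip.camera('wrist');cv2.imwrite('pics/w10.png',im)
s=manip.sense();print(s['t'],s['ee_pos'],s['q'],s['grip_width'])
```

```text
16.9833 [0.4962082  0.28092094 0.1601106 ] [-1.45907178  0.65808106  1.26382685  1.82116772 -0.67947998  1.18618535
 -1.93824486] 0.997912969370667
```

View pics/w10.png

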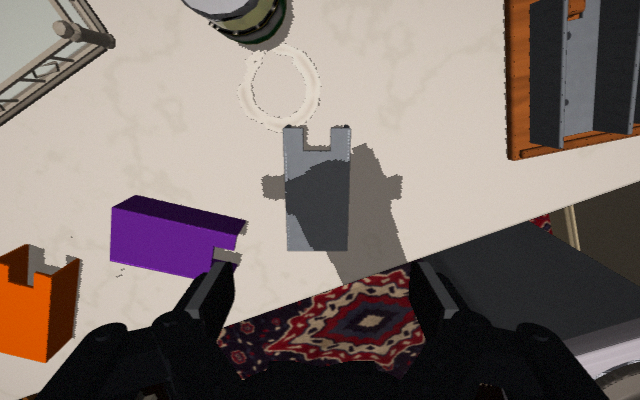

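Run:
```python
from h import *
im=cv2.imread('pics/w10.png')
cv2.imwrite('pics/w10c.png',cv2.resize(im[115:265,255:405],None,fx=4,fy=4,interpolation=cv2.INTER_CUBIC))
```

```text
(no output)
```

View pics/w10c.png

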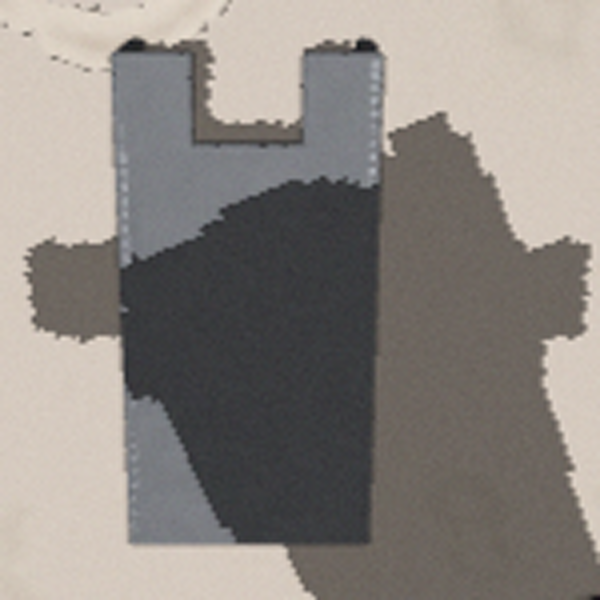

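Run:
```python
from h import *
c=dict(np.load('w10.npz'))
d=np.array([(113,54,60,30,40),(384,54,60,-30,40),(370,544,-60,-30,40),(130,544,-60,30,40),(192,141,40,12,40),(303,142,40,-12,40)],float)
p,r=fit([(c,(d[:,:2]+.5)/4-.5+[255,115],d[:,2:]/1000)],[.4958,.2834,-.389]);print(p,r.tolist())
rot=down(p[2]-np.pi/2)
manip.move_straight([p[0],p[1],.08],rotation=rot,feed=.15)
print(manip.move_straight([p[0],p[1],.025],rotation=rot,feed=.08,threshold=10))
s=manip.sense();print(s['t'],s['ee_pos'],s['wrist_force'])
for o in (.8,.73,.69,.66):
    manip.move_gripper(o,20);s=manip.sense();print(o,s['t'],s['grip_width'],s['wrist_force'])
cv2.imwrite('pics/w11.png',manip.camera('wrist'))
```

```text
[ 0.49573919  0.28451714 -0.39142719] [[-0.9, -0.9], [0.5, -0.8], [0.2, 0.6], [-0.3, 0.5], [0.5, 0.5], [-0.2, 0.2]]
False
18.5 [0.49611866 0.28444539 0.02519915] [ 0.08713597 -0.0913056   0.50734191]
0.8 18.8167 0.7962389536423805 [ 0.45367798 -0.09357226 -0.46576533]
0.73 19.05 0.7315699200206106 [-0.76489074 -1.13695493  0.36292047]
0.69 19.2667 0.6888677808434773 [ 0.54175404 -0.73975415 -0.17736459]
0.66 19.4833 0.6637092730580939 [-1.01447703  0.18168956  1.34738471]
```

View pics/w11.png

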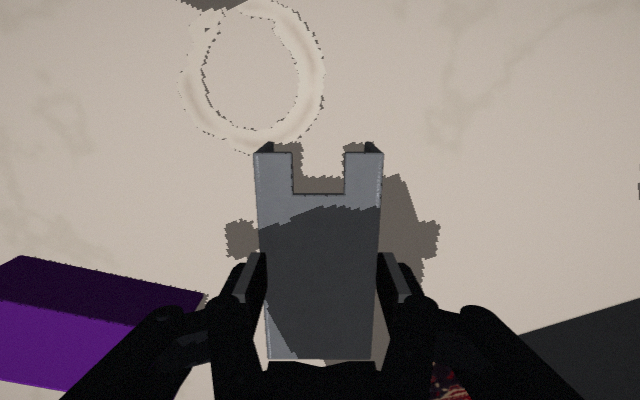

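Run:
```python
from h import *
for o in (.63,.60,.57,.54):
    manip.move_gripper(o,20);s=manip.sense();print(o,s['t'],s['grip_width'],s['wrist_force'])
    if s['grip_width']>o+.015: break
cv2.imwrite('pics/w12.png',manip.camera('wrist'))
```

```text
0.63 19.75 0.6264763627127471 [0.09947817 0.21413484 1.54523702]
0.6 19.9667 0.6006221559441567 [-1.64356602  0.40805344  5.94327682]
0.57 20.1833 0.5748941837074849 [-1.66404663 -0.40914694  9.02972242]
0.54 20.4 0.5455033151401057 [-2.51775804 -0.20066458 12.56472771]
```

View pics/w12.png

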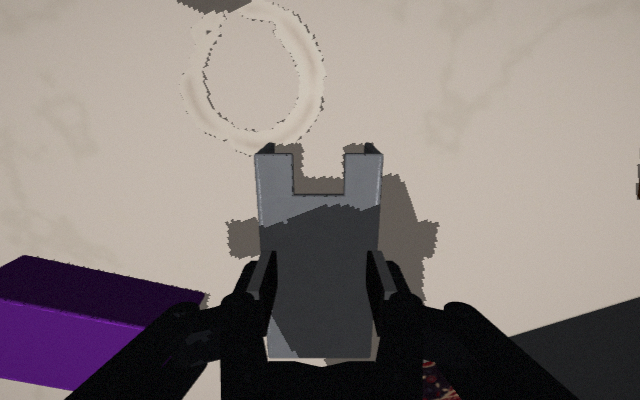

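Run:
```python
from h import *
c=manip.calibration('wrist');s=manip.sense();p=s['ee_pos'];Rt=R.from_rotvec(s['tcp_rot']).as_matrix()
print(p)
for t in (-.04,-.03,-.02,-.01,0,.01,.019):
    print(t,*[proj(c,p+Rt@[x,y,t])[0].round() for x in(.011,-.011) for y in (0,.023,.03)])
im=cv2.imread('pics/w12.png');cv2.imwrite('pics/w12c.png',(cv2.resize(im[220:370,220:420],None,fx=4,fy=4,interpolation=cv2.INTER_CUBIC).clip(0,100)*2.5).astype(np.uint8))
```

```text
[0.49655013 0.28433438 0.02665763]
-0.04 [318. 277.] [372. 277.] [389. 277.] [318. 320.] [370. 320.] [386. 320.]
-0.03 [318. 265.] [369. 265.] [384. 265.] [318. 306.] [367. 306.] [381. 306.]
-0.02 [319. 254.] [366. 254.] [380. 254.] [319. 293.] [364. 293.] [378. 293.]
-0.01 [319. 245.] [363. 245.] [377. 245.] [319. 282.] [361. 282.] [374. 282.]
0 [319. 237.] [361. 237.] [374. 237.] [319. 272.] [359. 272.] [372. 272.]
0.01 [319. 229.] [359. 229.] [371. 229.] [319. 263.] [357. 263.] [369. 263.]
0.019 [319. 223.] [357. 223.] [369. 223.] [319. 255.] [356. 255.] [367. 255.]
```

View pics/w12c.png

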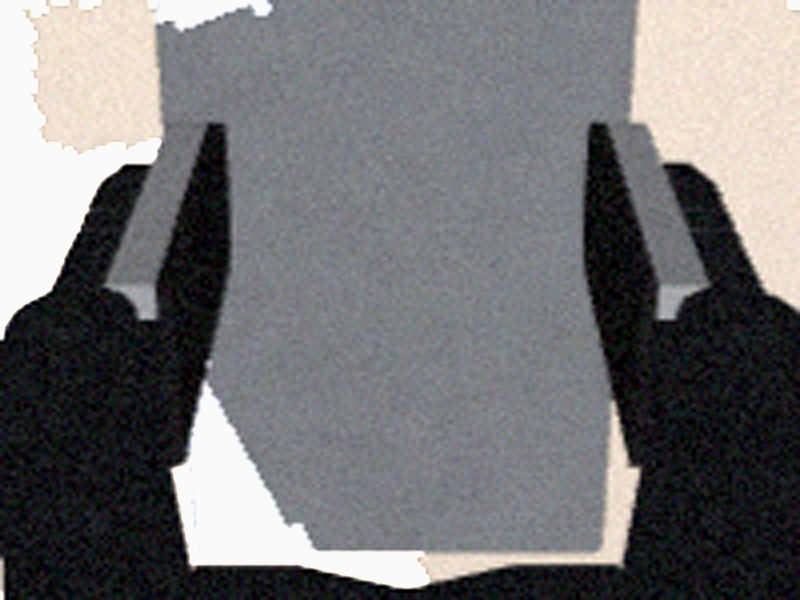

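Run:
```python
from h import *
p=[.4957,.2845];rot=down(-.3914-np.pi/2)
manip.move_gripper(1.0,20)
print(manip.move_straight(p+[-.003],rotation=rot,feed=.06,threshold=8))
s=manip.sense();print(s['t'],s['ee_pos'],s['wrist_force'])
for o in (.75,.7,.67,.64,.61,.58):
    manip.move_gripper(o,20);s=manip.sense();print(o,s['t'],s['grip_width'],s['wrist_force'])
    if s['grip_width']>o+.015 or s['wrist_force'][2]>6: break
cv2.imwrite('pics/w13.png',manip.camera('wrist'))
```

```text
False
21.5417 [ 0.49573734  0.28426879 -0.00319681] [-0.03687697  0.25419794 -0.59285323]
0.75 21.8917 0.7477675179369583 [0.33224679 0.8821794  0.03019611]
0.7 22.1083 0.6987716967588445 [0.05684148 1.58821586 2.04956781]
0.67 22.325 0.6978406416841978 [-0.17865984  1.29469755  4.28324481]
```

View pics/w13.png

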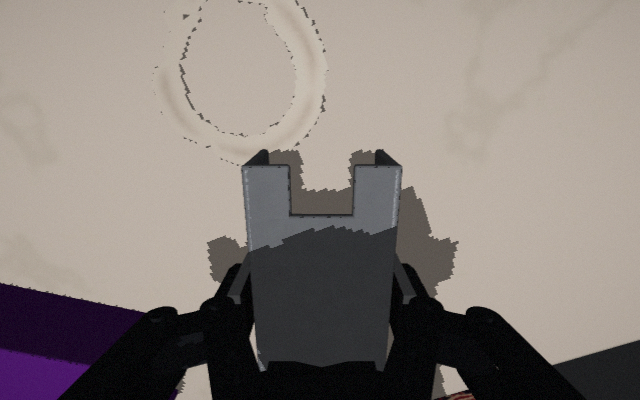

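Run:
```python
from h import *
manip.move_gripper(.5,45);s=manip.sense();print(s['grip_width'],s['ee_pos'])
manip.move_straight([.4957,.2845,.12],feed=.15)
b=np.array([.5004,-.0084]);yb=-.175
manip.move_ptp([*b,.12],down(yb-np.pi/2))
c=manip.calibration('wrist');np.savez('w14.npz',**c)
im=manip.camera('wrist');cv2.imwrite('pics/w14.png',im)
s=manip.sense();print(s['t'],s['ee_pos'],s['grip_width'],s['wrist_force'])
```

```text
0.6920578332177589 [ 0.49612559  0.28502727 -0.0024189 ]
24.7333 [ 0.50088657 -0.00656152  0.1197097 ] 0.6983795642956679 [ 0.56805236 -0.33157916 -1.28286804]
```

View pics/w14.png

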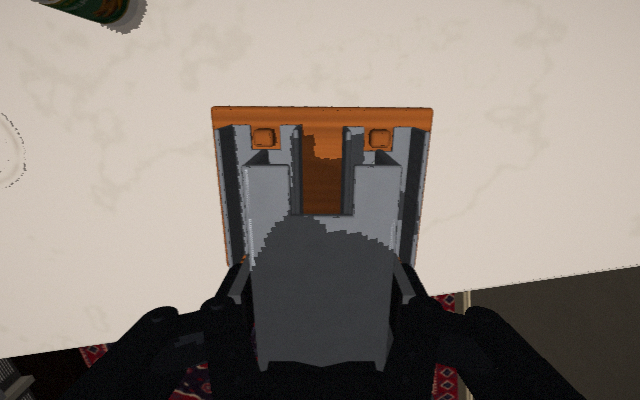

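Run:
```python
from h import *
b=np.array([.5004,-.0084]);yb=-.175
manip.move_straight([*b,.058],rotation=down(yb-np.pi/2),feed=.12,threshold=12)
c=manip.calibration('wrist');np.savez('w15.npz',**c)
im=manip.camera('wrist');cv2.imwrite('pics/w15.png',im)
cv2.imwrite('pics/w15c.png',(cv2.resize(im[90:260,190:460],None,fx=2.9,fy=2.9,interpolation=cv2.INTER_CUBIC).clip(0,160)*1.5).astype(np.uint8))
s=manip.sense();print(s['t'],s['ee_pos'],s['wrist_force'])
```

```text
25.45 [ 0.50122673 -0.00845573  0.05864492] [-0.86925524 -0.42797821 -1.1400109 ]
```

View pics/w15c.png

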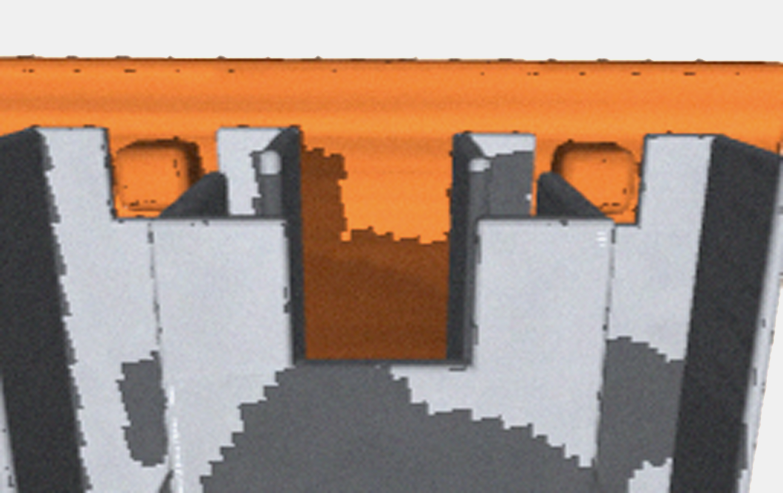

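Run:
```python
from h import *
c=dict(np.load('w15.npz'));s=manip.sense();yb=-.175;M=R.from_euler('z',yb).as_matrix()
g=lambda x,y:((x+.5)/2.9-.5+190,(y+.5)/2.9-.5+90)
zt=s['ee_pos'][2]+.043
def t(n,x,y,z,e): print(n,(M.T@(back(c,g(x,y),z)[0]-s['ee_pos'])*1e3).round(1)[:2],e)
t('bridge L',152,221,zt,(60,30));t('bridge R',614,221,zt,(60,-30));t('nL',297,362,zt,(40,12));t('nR',472,362,zt,(40,-12))
t('up inner flange end',295,128,.052,(60,17));t('scr inner flange end',457,134,.052,(60,-17))
t('up notch',113,218,.016,(40,59));t('scr notch R',641,224,.016,(40,-59))
t('up web end',110,128,.016,(60,59));t('scr web end',645,135,.016,(60,-59))
t('up outer',38,128,.016,(60,73));t('scr outer',714,137,.016,(60,-73))
```

```text
bridge L [58.9 27.3] (60, 30)
bridge R [ 58.9 -30.4] (60, -30)
nL [40.   9.8] (40, 12)
nR [ 40.1 -13.3] (40, -12)
up inner flange end [64.9 13.8] (60, 17)
scr inner flange end [ 63.8 -14.6] (60, -17)
up notch [41.3 58.3] (40, 59)
scr notch R [ 39.9 -59.2] (40, -59)
up web end [60.9 57.1] (60, 59)
scr web end [ 59.5 -58.2] (60, -59)
up outer [60.9 72.6] (60, 73)
scr outer [ 59.  -73.2] (60, -73)
```

Run:
```python
from h import *
s=manip.sense();yb=-.175;M=R.from_euler('z',yb).as_matrix()[:2,:2]
f=np.array([.5006,-.0084])+M@[.0003,.0011];rot=down(yb-np.pi/2)
print(manip.move_straight([*f,.018],rotation=rot,feed=.05,threshold=8))
s=manip.sense();print(s['t'],s['ee_pos'],s['wrist_force'])
if s['ee_pos'][2]<.021:
    print(manip.move_straight([*f,.009],rotation=rot,feed=.02,threshold=6))
    s=manip.sense();print(s['t'],s['ee_pos'],s['wrist_force'])
cv2.imwrite('pics/w16.png',manip.camera('wrist'))
```

```text
False
26.4 [ 0.50133386 -0.00748308  0.01817871] [ 0.37694073  0.24497305 -1.75130414]
True
26.7333 [ 0.50161326 -0.00733924  0.01357577] [-0.2581964  -0.39918985  3.64545441]
```

View pics/w16.png

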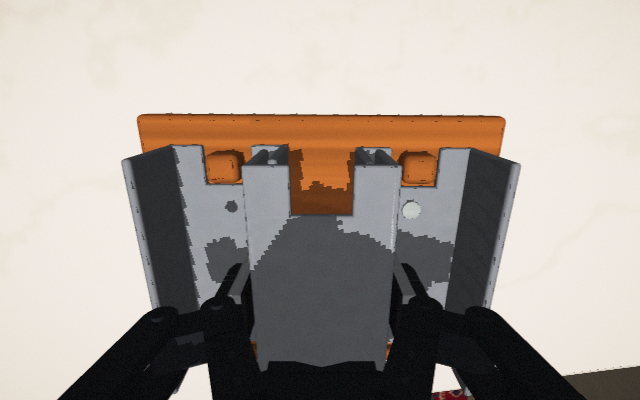

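Contact came at the expected seated height (TCP 13.6 mm against 13 mm). I'll release, retreat and check.

Run:
```python
from h import *
manip.move_gripper(.85,20);print(manip.sense()['grip_width'])
manip.pause(.2)
p=manip.sense()['ee_pos'];rot=down(-.175-np.pi/2)
print(manip.move_straight([p[0],p[1],.15],rotation=rot,feed=.12))
c=manip.calibration('wrist');np.savez('w17.npz',**c)
im=manip.camera('wrist');cv2.imwrite('pics/w17.png',im)
cv2.imwrite('pics/w17c.png',(cv2.resize(im[95:260,220:440],None,fx=3.5,fy=3.5,interpolation=cv2.INTER_CUBIC).clip(0,160)*1.5).astype(np.uint8))
s=manip.sense();print(s['t'],s['ee_pos'],s['wrist_force'])
cv2.imwrite('pics/s17.png',cv2.resize(manip.camera('scene')[200:320,270:400],None,fx=5,fy=5,interpolation=cv2.INTER_CUBIC))
```

```text
0.8511917051411394
False
28.6083 [ 0.49987313 -0.00709436  0.14931056] [ 0.47817732 -0.42528681 -0.46383778]
```

View pics/w17c.png

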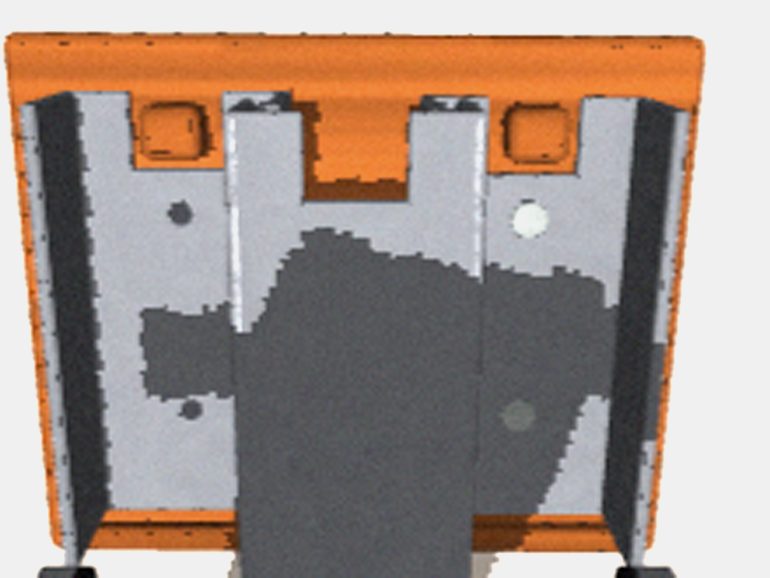

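View pics/s17.png

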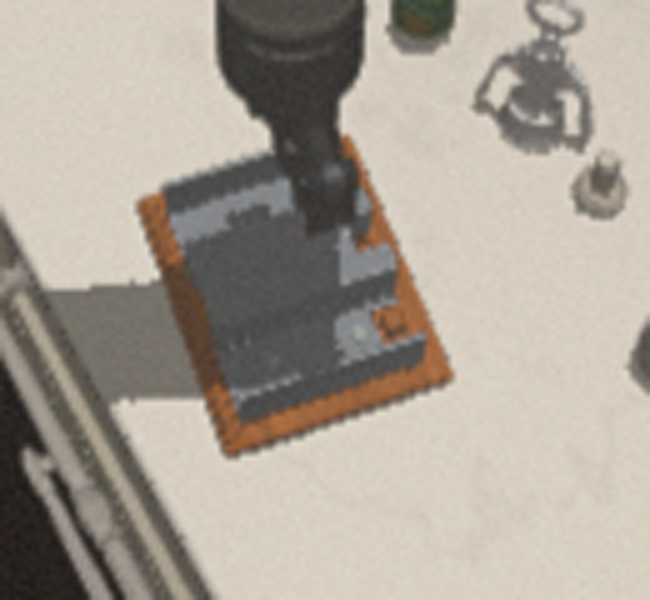

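Run:
```python
from h import *
c=dict(np.load('w17.npz'));s=manip.sense();yb=-.175;M=R.from_euler('z',yb).as_matrix()
g=lambda x,y:((x+.5)/3.5-.5+220,(y+.5)/3.5-.5+95)
def t(n,x,y,z,e): print(n,(M.T@(back(c,g(x,y),z)[0]-[.5004,-.0084,0])*1e3).round(1)[:2],e)
t('br L',228,111,.056,(60,30));t('br R',486,111,.056,(60,-30));t('br nL',302,201,.056,(40,12));t('nR',409,201,.056,(40,-12))
t('up n',133,169,.016,(40,59));t('scr n',577,174,.016,(40,-59));t('up end',131,92,.016,(60,59));t('scr end',582,97,.016,(60,-59));t('up w',78,95,.016,(60,73));t('scr w',640,98,.016,(60,-73))
t('up near',108,508,.016,(-60,73));t('scr near',603,515,.016,(-60,-73))
cv2.imwrite('pics/t17.png',cv2.resize(manip.camera('top')[120:260,270:470],None,fx=4,fy=4,interpolation=cv2.INTER_CUBIC))
```

```text
br L [60.4 28.3] (60, 30)
br R [ 60.4 -29.2] (60, -30)
br nL [40.3 12.2] (40, 12)
nR [ 40.3 -12.4] (40, -12)
up n [42.  58.6] (40, 59)
scr n [ 40.6 -58.7] (40, -59)
up end [61.7 57.8] (60, 59)
scr end [ 60.4 -58.7] (60, -59)
up w [60.9 71.5] (60, 73)
scr w [ 60.2 -73.7] (60, -73)
up near [-56.8  72.5] (-60, 73)
scr near [-59.1 -73. ] (-60, -73)
```

View pics/t17.png

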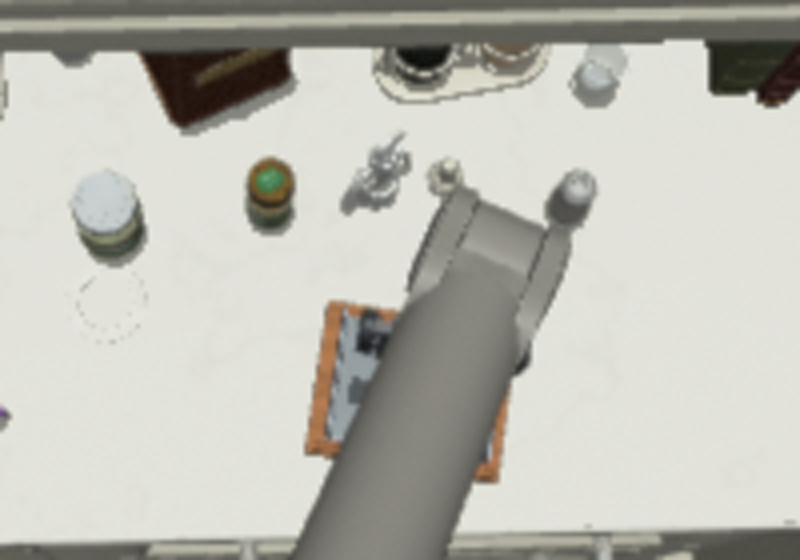

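```bash
python3 -c "
from station import manip
manip.pause(.2);print(manip.sign_off(),manip.sense()['t'])"
```

```text
the job is handed in; nothing more can be done
the job is handed in; nothing more can be done
```

The rack is finished and handed in at about 29 s of the 72 s allowed; no verdict was reported.

**What I did**
- **Open-up channel:** I turned it about half a turn, lowered it so its notch went round the key, and let it go. Contact came at the seated height.
- **Open-down channel:** I picked the grey one, not the orange or purple look-alikes. I lowered it across both troughs, where contact again came at the expected height, then released it and backed off.

**Last checks** (wrist camera, measured against where I estimated the board to be)
- **Open-down channel:** about 0.4 mm out along the board and 0.5 mm out across. Its flanges hang in both troughs.
- **Open-up channel:** about 1.5 mm towards +x, within 1 mm across. One corner at the near end read 3 mm, still inside the 7 mm limit.
- **Bystanders:** the jars and salt shaker still stand in their places in the top picture.
- **Heights and tilt:** I judged these from the contact heights and the pictures only, not by a separate measurement.

**What went wrong or disagreed**
- **Fingertip position:** the stated 19 mm ahead of the TCP did not match the arm. By camera and contact, the tips were about 14 to 28 mm behind it, depending on the opening.
    - My first closing passed over the open-up channel's flanges, so I carried it by spreading the fingers inside the trough.
    - My first try on the open-down channel pressed on its web with about 13 N, so I gripped it again about 30 mm lower.
- **Camera:** the wrist picture showed 1–3 px errors towards its edges, so I relied on measurements near its centre.

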